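Bearing into the tensioner slide

ROBOT

A 7-joint arm with a two-finger parallel gripper is mounted at the origin on a cart in front of the work surface, level with it; the furniture and walls round the work are solid. World frame = base frame: x ahead of the robot, y to its left, z up, the work surface at z = 0. Lengths are in mm, angles in rad, forces in N, time in s.
With the tool pointing down it reaches from about 425 to 925 mm from the base axis. Payload 6.8 kg.
Tool frame: the origin (TCP) lies midway between the tips of the shut fingers; the grasp point (between the pads) lies manip.pinch_z behind it (manip.pinch_z is the distance from the TCP to the grasp point, in mm); z points along the fingers, y is the line along which they close (so a half turn about z gives the same grasp; the last joint's range is limited). The gripper opens to 85 mm and grips with 20 to 120 N. Pads are 22 mm wide; open, the fingers measure 114 mm over their backs; the gripper's body (76 mm by 85 mm) begins 54 mm behind the grasp point. The pads swing forward as they close: fully open they stand 13 mm farther back than shut.
Start: joints at [-1.364, 0.477, 0.022, 1.555, -0.011, 1.109, -0.083], TCP at [208.994, 641.848, 231.308] pointing down, gripper open.
Joint ranges: [-2.96, 2.96], [-0.34, 2.1], [-1.41, 1.46], [0.24, 2.44], [-1.37, 4.51], [0.17, 1.92], [-2.96, 2.96]. Speed limits (rad/s): [2.39, 2.39, 3.14, 3.14, 3.14, 3.14, 3.14].

INTERFACE

Orientations are given as a unit quaternion [x, y, z, w].
In Python, from plant import read_state, cams, job, spotter, manip gives the robot as it stands.
- The arm moves only by the shell command python3 -m jog 'ROWS' [FORCE]. ROWS is JSON, a list of rows, each an object of numbers: "x", "y", "z": the shift along the tool's x, y, z in m; "wx", "wy", "wz": the turn, a rotation vector about the tool's x, y, z in degrees; "claw": the closure in counts, from 0 (fully open) to 255 (shut). In form: [{"x": .., "y": .., "z": .., "wx": .., "wy": .., "wz": .., "claw": ..}, ...]. A call has 1 to 10 rows; each row is the pose to reach, as a shift and turn from the pose commanded when the call began, along the tool's axes at that moment; what a row does not reach only later rows make up. A row lasts 1/10 s, in which the tool goes at most 50 mm and 8.59 degrees, less where a joint would pass 70% of its speed; a pose out of reach is approached as far as the arm can. A call with a gripper value outside its range is refused whole. The fingers move at their own pace and stop on an object; FORCE is the grip in N (left out, the last holds). Time passes only in rows, so rows that repeat a pose let the fingers close. It gives the time, the measured TCP pose, the force, the opening and the grip force at its end, in the units of the state.
- read_state(): the state, without advancing time (a new reading comes with each control period).
- cams.camera(name): name is "scene" or "top" or "wrist"; returns (picture, depth): 480x640x3 uint8, red, green, blue; 480x640 float32, mm along the optical axis (not along the pixel's ray), 0 where there is no reading.
- cams.calibration(name): a dict with "intrinsics" (3x3 intrinsics, pixels), "position" and "rotation" of the camera in the world; the wrist camera has in their place "mount" (4x4, takes a point from camera to tool coordinates, whose origin is the TCP and whose axes are the flange's). Camera axes: x right, y up, looking along -z (the intrinsics and any distortion apply to the point x, -y, -z); pixel columns grow to the right and rows downward; lengths in mm; the calibration is good to about 2 mm. A picture is of the moment at which its call begins: read the wrist's pose just before it. calibration takes no time and is no camera call.
- job.close_job(): hands the job in; it is judged then, once.
Trained networks look in the newest picture that a camera, given by its name, has taken for a name from the list of things; names that differ only in an ending like _2 or _b are one class to them, and where a whole thing is asked for, a point or a joint stands for the part that bears it (a point fixed in the world has none). Each returns a list of dicts, best first, with "conf" (0 to 1); they miss things now and then, are a little off and sometimes report something else, mostly with a low value. They report only what shows in the picture. A call takes as long as a camera call. They do not tell look-alikes from the thing itself.
- spotter.silhouettes(camera, target): "mask" (480x640 bool, what is visible of it).
- spotter.spot_point(camera, target): "location" ([x, y, z] in mm, in the coordinates of the camera as it stood for that picture, good to about 4 mm: a listed point, or the origin of a listed thing).
The state is a dict: "t": time; "joint_positions": joint angles; "qd": joint speeds; "joint_efforts": joint torques, N m; "tool_pos": TCP position; "tcp_rot": TCP orientation; "ft_force": force on the tool from outside, world axes, zero at the start; "wrist_torque": the same for the moment, N m; "gripper_width": finger opening in mm; "gripper_force": force on a finger pad.
Only numpy, scipy, OpenCV 4.12 (cv2) and the standard library are available. Lean on these libraries where they do the work, as an engineer would, in place of code of your own. Each camera call takes 0.05 s, during which the arm holds its last target. There are 200 camera calls.

TASK

Fit the big ball bearing to the belt-tensioner slide: set it flat on the bare part of the aluminium carrier's face, slide it along the face with a light push until you feel it drop into its pocket, and let go of it. Then swing the keeper by its peg over the bearing's rim as far as it goes. The aluminium bruises easily, so never press or push hard and stop as soon as the pocket catches; leave the small bearing, the bolt and the spark plug where they are.

Things in the scene. Friction and masses are not known exactly. Their poses are not given: they have to be found in the camera images.
- bearing: The big ball bearing, steel: a ring 52 mm across and 16 mm high, 0.1 to 0.16 kg, rigid, lying flat on the bench to the left of the slide. Pushed along loosely it may wander a few mm sideways. Origin: centre of its underside; z is its axis.
- slide: Belt-tensioner slide fixed to the bench: grey base plate 136 x 216 x 12 mm with two steel rails, between them an aluminium carrier block locked (it does not give) somewhere in its 40 mm of travel along the rails. Origin: bench level, under the middle of the travel. y runs along the rails, the adjusting screw at the -y end; x across them; z up.
- face (a point): Fixed point 30 mm above the slide's origin (same axes), level with the carrier's flat face, which spans x -38 to +54 mm. The round pocket in the face, 55 mm across, 6 mm deep, with a 26 mm shaft hole in its floor, has its centre at x = 0 (exact) and at an unmeasured y anywhere from -20 to +20 mm of this point, as the carrier is set. The face reaches 74 mm to +y and 44 mm to -y of that centre.
- landing (a point): Point on the bare part of the carrier's face, 30 mm to +y of face: a bearing set down centred within 4 mm of it lies flat on the face, outside the pocket, at every carrier setting. Within 25 mm of the line x = 0 nothing stands higher than the face. A seated bearing's underside is 24 mm above the slide's origin; it stands 10 mm proud of the face.
- keeper (a joint): Steel strap that swings level on a pillar of the carrier 42 mm to +x of the pocket's centre: a 24 mm toe and, on the other side, a tail with a peg (see keeper_lift). 0 rad: open, tail to the slide's +y. Grows clockwise from above. 1.57 rad: its stop, tail to +x, toe over the bearing's rim. Starts at 0 to 0.3. Friction (0.5 N at the peg) holds it where left.
- keeper_lift (a point): Fixed point 57 mm above the slide's origin: the height of the middle of the keeper's upright round peg (10 mm thick, 46.5 to 68.5 mm above the origin). With the keeper at q the peg stands (42 + 46 sin q, 46 cos q) mm in slide x, y from the pocket's centre. Strap: 14 mm wide, 41.5 to 46.5 mm up, 1.5 mm above a seated bearing; pivot screw's head, 15 mm wide, up to 50.5 mm.
- small_bearing: Bystander: a smaller ball bearing, 40 mm across, 12 mm high, on the bench in front of the slide. Origin: centre of its underside.
- bolt: Bystander: a steel hex bolt, 99 mm long, 22 mm high, lying in front of the slide. Origin: centre of its underside.
- spark_plug: Bystander: a spark plug, 82 mm long, 20 mm high, lying in front of the slide. Origin: centre of its underside.
Mind the look-alikes: they are no part of the job. Leave any black, blue or red look-alike of the bearing alone.

How it is judged (in metres and radians):
On the way, in this order (a step that is already met when the one before it is completed fails the run):
1. the bearing lies flat on the carrier's face (z of bearing in the frame of slide between 0.0275 and 0.0325 m and angle between bearing's own z axis and vertical below 0.1 rad and horizontal distance between bearing and slide below 0.07 m and contact force between bearing and slide above 0.3 N), for 0.2 s.
2. the bearing has dropped into the pocket (z of bearing in the frame of slide between 0.0225 and 0.0255 m and horizontal distance between bearing and slide below 0.024 m and angle between bearing's own z axis and vertical below 0.06 rad), for 0.2 s.
3. the keeper is swung over the bearing to its stop (value of joint keeper above 1.42 rad), for 0.2 s.
At the end, for the whole second after the job is handed in: The big bearing rests flat on the floor of the carrier's pocket (underside within 1.5 mm of the floor's height, tilt under 0.06 rad, at most 24 mm from the slide's origin), at rest, and the keeper stands over its rim at its stop (above 1.42 of 1.57 rad) (all of step 2 and linear speed of bearing below 0.01 m/s and value of joint keeper above 1.42 rad); the robot touches nothing.
It fails at once if the bearing is pressed or pushed against the carrier with more than 20 N (contact force between bearing and slide above 20 N).
It fails at once if a bystander is moved more than 15 mm (distance of any of small_bearing, bolt, spark_plug from where it was at the start of the episode above 0.015 m).
It also fails if it takes over 54 s, if anything falls off the work surface, if the arm or the gripper's body presses on something with over 40 N, if the wrist force passes 120 N, or if a joint passes its speed limit or range.

## Working session

There is one attempt and no reset: what is moved stays moved. The work goes in short steps, Python scripts to look and compute and a shell command to move; the robot and the scene stay as the last step left them, time stands still between calls to the robot, and variables do not carry over. Pictures are saved under pics/ and viewed, at most 13 in all, crops included, and the job is handed in when it is done.

```bash
mkdir -p pics; ls; cat > h.py <<'E'
import numpy as np, cv2
from plant import read_state, cams, job, spotter, manip
from scipy.spatial.transform import Rotation as R
def pose(name, st=None):
    c=cams.calibration(name)
    if name=="wrist":
        st=st or read_state(); T=np.eye(4); T[:3,:3]=R.from_quat(st["tcp_rot"]).as_matrix(); T[:3,3]=st["tool_pos"]
        return np.array(c["intrinsics"]), T@np.array(c["mount"])
    T=np.eye(4); r=np.array(c["rotation"]); T[:3,:3]=r if r.shape==(3,3) else R.from_quat(r).as_matrix(); T[:3,3]=c["position"]
    return np.array(c["intrinsics"]), T
def shot(name, f=None):
    st=read_state(); K,T=pose(name,st); im,d=cams.camera(name)
    if f: cv2.imwrite(f,im[:,:,::-1])
    return im,d,K,T
def cloud(d,K,T):
    v,u=np.mgrid[0:480,0:640]; p=np.stack([(u-K[0,2])/K[0,0]*d,-(v-K[1,2])/K[1,1]*d,-d],-1)
    w=p@T[:3,:3].T+T[:3,3]; w[d==0]=np.nan; return w
def w(T,p): return T[:3,:3]@np.array(p)+T[:3,3]
E
python3 - <<'E'
from h import *
print({k:np.round(v,3) for k,v in read_state().items()}, manip.pinch_z)
print(cams.calibration("top"))
for n in ["top","scene"]:
    im,d,K,T=shot(n,f"pics/{n}1.png")
    print(n,T[:3,3].round())
    for t in ["bearing","slide","face","landing","keeper","keeper_lift"]:
        try: print(t,[(round(r["conf"],2),w(T,r["location"]).round(1)) for r in spotter.spot_point(n,t)])
        except Exception as e: print(t,e)
E
```

```text
pics
{'t': np.float64(0.0), 'joint_positions': array([-1.364,  0.478,  0.022,  1.556, -0.012,  1.109, -0.083]), 'qd': array([ 0.002,  0.   , -0.   ,  0.001,  0.001, -0.001, -0.001]), 'joint_efforts': array([-0.0000e+00, -5.9643e+01,  1.6080e+00, -2.8120e+01,  1.2000e-02,
        9.0000e-03, -0.0000e+00]), 'tool_pos': array([208.803, 641.269, 230.331]), 'tcp_rot': array([ 0.157,  0.988, -0.001, -0.   ]), 'ft_force': array([0.44 , 0.318, 0.42 ]), 'wrist_torque': array([ 0.004, -0.   , -0.022]), 'gripper_force': np.float64(0.0), 'gripper_width': np.float64(85.299)} 18.700000000000003
{'intrinsics': array([[559.83054359,   0.        , 321.85395421],
       [  0.        , 559.83054359, 237.93579914],
       [  0.        ,   0.        ,   1.        ]]), 'position': array([ 282.53436789,   42.79999253, 1024.6835113 ]), 'rotation': array([-0.08588709,  0.08393796,  0.70968974, -0.69420335])}
top [ 283.   43. 1025.]
bearing [(0.96, array([ 5.777e+02,  2.671e+02, -5.000e-01])), (0.72, array([470.9, 285.2,  -0. ])), (0.7, array([ 5.325e+02,  1.963e+02, -1.000e-01])), (0.57, array([454.3, 109.7,   2.8]))]
slide [(0.79, array([ 521.9, -104.9,    1. ]))]
face []
landing [(0.87, array([525.3, -73.7,  29.3]))]
keeper it knows: bearing, bolt, face, keeper_lift, landing, slide, small_bearing, spark_plug
keeper_lift [(0.76, array([ 522.4, -103.1,   56.3])), (0.34, array([ 521. , -107.5,   26.5]))]
scene [ -47. -575.  483.]
bearing [(0.97, array([582. , 266. ,   1.8])), (0.92, array([534.7, 198.1,  -1.9])), (0.86, array([460.3, 110.1,   4.5])), (0.61, array([474.5, 281.9,   0.6]))]
slide [(0.97, array([ 524.5, -109.5,    1.4]))]
face [(0.79, array([ 521.2, -109.6,   30. ]))]
landing [(0.95, array([526.7, -82. ,  30.1]))]
keeper it knows: bearing, bolt, face, keeper_lift, landing, slide, small_bearing, spark_plug
keeper_lift [(0.66, array([ 526.7, -107.3,   58.6]))]
```

View pics/top1.png

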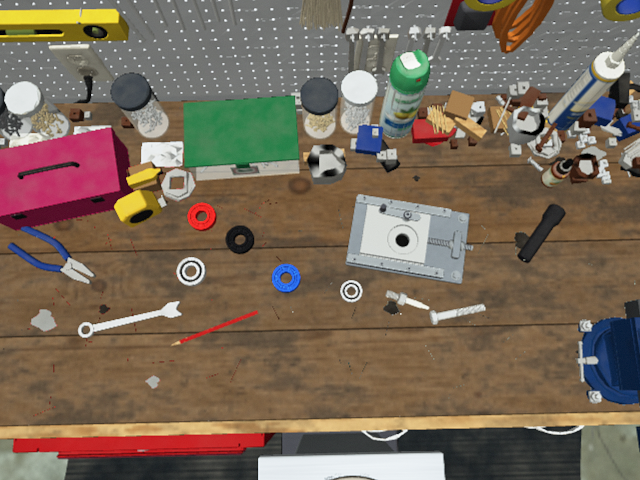

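View pics/scene1.png

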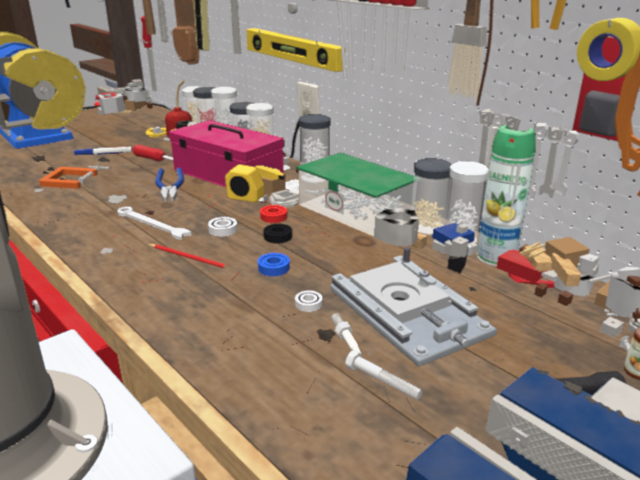

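The top view shows the steel bearing at about (190,271), with its blue, black and red look-alikes elsewhere. The pocket's hole is at (403,240), the keeper's peg near (407,210), and the adjusting screw on the right, so the slide's +y points left in the picture.

```bash
python3 - <<'E'
from h import *
im,d,K,T=shot("top"); W=cloud(d,K,T)
for r in spotter.silhouettes("top","bearing"):
    m=r["mask"]; p=W[m]; print(round(r["conf"],2),im[m].mean(0).round(),p.shape, np.nanmedian(p,0).round(1))
    (c,rad)=cv2.minEnclosingCircle(np.argwhere(m)[:,::-1].astype(np.float32)); ray=np.array([(c[0]-K[0,2])/K[0,0],-(c[1]-K[1,2])/K[1,1],-1]); ray=T[:3,:3]@ray; print("  ctr z=16",(T[:3,3]+ray*(16-T[2,3])/ray[2]).round(1))
for r in spotter.silhouettes("top","slide")[:1]:
    m=r["mask"]; p=W[m]; p=p[~np.isnan(p[:,0])]
    for lo,hi in [(8,16),(26,34),(-5,80)]:
        q=p[(p[:,2]>lo)&(p[:,2]<hi)]; print(lo,hi,len(q),cv2.minAreaRect(q[:,:2].astype(np.float32)))
# hole in the face
g=cv2.cvtColor(im,cv2.COLOR_RGB2GRAY)[225:255,385:420]; ys,xs=np.where(g<60); c=(xs.mean()+385,ys.mean()+225); print(c,len(xs))
for z in (24,30):
    ray=T[:3,:3]@np.array([(c[0]-K[0,2])/K[0,0],-(c[1]-K[1,2])/K[1,1],-1]); print((T[:3,3]+ray*(z-T[2,3])/ray[2]).round(1))
c=cv2.resize(im[180:300,330:490],None,fx=5,fy=5,interpolation=cv2.INTER_CUBIC); cv2.imwrite("pics/s2.png",c[:,:,::-1])
E
```

```text
0.94 [ 46. 103. 217.] (578, 3) [457.2 111.1  15. ]
  ctr z=16 [457.1 110.6  16. ]
0.89 [171. 172. 169.] (617, 3) [473.2 284.8  15.2]
  ctr z=16 [473.1 284.2  16. ]
0.69 [28. 26. 26.] (576, 3) [533.2 196.9  15.2]
  ctr z=16 [531.9 196.8  16. ]
0.67 [219.  40.  37.] (565, 3) [578.2 268.3  15. ]
  ctr z=16 [577.3 268.3  16. ]
8 16 2803 ((526.3319702148438, -117.86514282226562), (218.66412353515625, 135.4601593017578), 79.44514465332031)
26 34 3276 ((526.8681030273438, -120.80302429199219), (220.40321350097656, 131.3939971923828), 79.24129486083984)
-5 80 8361 ((530.2476806640625, -121.47927856445312), (224.564697265625, 143.88548278808594), 78.9495849609375)
(np.float64(401.8434782608696), np.float64(240.04347826086956)) 115
[ 520.9 -103.9   24. ]
[ 519.5 -103.1   30. ]
```

View pics/s2.png

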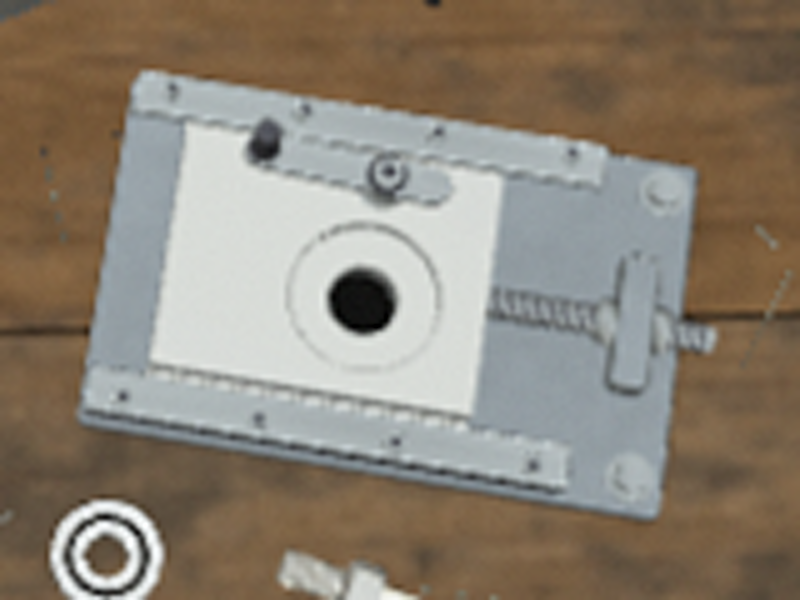

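The crop shows the pocket ring centred at about (362,298) in crop pixels, the keeper open with its peg at (265,143), and its pivot at (388,175). Slide +y is close to (0.183, 0.983) in the world. Next I move above the bearing, with the tool's y axis turned to match slide y.

```bash
python3 -m jog '[{"x":-0.362,"y":-0.258,"wz":-7.5,"claw":0},{"x":-0.362,"y":-0.258,"wz":-7.5,"claw":0},{"x":-0.362,"y":-0.258,"wz":-7.5,"claw":0},{"x":-0.362,"y":-0.258,"wz":-7.5,"claw":0},{"x":-0.362,"y":-0.258,"wz":-7.5,"claw":0},{"x":-0.362,"y":-0.258,"wz":-7.5,"claw":0},{"x":-0.362,"y":-0.258,"wz":-7.5,"claw":0},{"x":-0.362,"y":-0.258,"wz":-7.5,"claw":0},{"x":-0.362,"y":-0.258,"wz":-7.5,"claw":0},{"x":-0.362,"y":-0.258,"wz":-7.5,"claw":0}]' 20
cat >> h.py <<'E'
def tool(): 
    st=read_state(); return np.array(st["tool_pos"]),R.from_quat(st["tcp_rot"]).as_matrix()
def pix(K,T,c,z):
    ray=T[:3,:3]@np.array([(c[0]-K[0,2])/K[0,0],-(c[1]-K[1,2])/K[1,1],-1]); return T[:3,3]+ray*(z-T[2,3])/ray[2]
E
python3 - <<'E'
from h import *
im,d,K,T=shot("wrist","pics/w1.png"); W=cloud(d,K,T); p,Rt=tool()
print(p.round(1),Rt.round(3),read_state()["t"],cams.calibration("wrist")["mount"].round(2))
for r in spotter.silhouettes("wrist","bearing"):
    m=r["mask"]; c,rad=cv2.minEnclosingCircle(np.argwhere(m)[:,::-1].astype(np.float32)); q=pix(K,T,c,16)
    print(round(r["conf"],2),im[m].mean(0).round(),c,rad,q.round(1),np.nanmedian(W[m],0).round(1),"shift tool",(Rt.T@(q-p)).round(1))
E
```

```text
[209.  641.9 231.3] [[-0.951  0.31  -0.   ]
 [ 0.31   0.951  0.   ]
 [ 0.     0.    -1.   ]] 0.8 [[   0.      0.96    0.28   70.09]
 [   1.      0.     -0.      1.25]
 [  -0.      0.28   -0.96 -141.84]
 [   0.      0.      0.      1.  ]]
0.82 [214. 215. 214.] (117.0, 474.84210205078125) 18.474084854125977 [459.2 291.3  16. ] [456.4 292.2  13.5] shift tool [-346.5 -255.9  215.3]schema error: expected keys x, y, z, wx, wy, wz, claw
```

```bash
python3 -m jog '[{"x":-0.362,"y":-0.258,"z":0,"wx":0,"wy":0,"wz":-7.5,"claw":0},{"x":-0.362,"y":-0.258,"z":0,"wx":0,"wy":0,"wz":-7.5,"claw":0},{"x":-0.362,"y":-0.258,"z":0,"wx":0,"wy":0,"wz":-7.5,"claw":0},{"x":-0.362,"y":-0.258,"z":0,"wx":0,"wy":0,"wz":-7.5,"claw":0},{"x":-0.362,"y":-0.258,"z":0,"wx":0,"wy":0,"wz":-7.5,"claw":0},{"x":-0.362,"y":-0.258,"z":0,"wx":0,"wy":0,"wz":-7.5,"claw":0},{"x":-0.362,"y":-0.258,"z":0,"wx":0,"wy":0,"wz":-7.5,"claw":0},{"x":-0.362,"y":-0.258,"z":0,"wx":0,"wy":0,"wz":-7.5,"claw":0},{"x":-0.362,"y":-0.258,"z":0,"wx":0,"wy":0,"wz":-7.5,"claw":0},{"x":-0.362,"y":-0.258,"z":0,"wx":0,"wy":0,"wz":-7.5,"claw":0}]' 20
cat > b.py <<'E'
from h import *
im,d,K,T=shot("wrist","pics/w2.png"); W=cloud(d,K,T); p,Rt=tool()
print(p.round(1),Rt.round(3),read_state()["t"])
for r in spotter.silhouettes("wrist","bearing"):
    m=r["mask"]; c,rad=cv2.minEnclosingCircle(np.argwhere(m)[:,::-1].astype(np.float32)); q=pix(K,T,c,16)
    print(round(r["conf"],2),im[m].mean(0).round(),c,rad,q.round(1),np.nanmedian(W[m],0).round(1),"shift tool",(Rt.T@(q-p)).round(1))
E
python3 b.py
```

```text
t: 1.85
tool_pos: [477.7, 277.3, 231.8]
tcp_rot: [0.097, 0.995, -0.001, 0.001]
ft_force: [0.2, 0.0, -0.0]
gripper_width: 85.7
gripper_force: 0.0
[475.5 281.  231.6] [[-0.982  0.19   0.001]
 [ 0.19   0.982 -0.001]
 [-0.001 -0.    -1.   ]] 1.9
0.84 [ 65. 133. 240.] (157.5, 210.5) 29.094772338867188 [457.9 113.5  16. ] [458.3 111.8  14.1] shift tool [ -14.2 -167.7  215.7]
0.79 [67. 58. 54.] (257.8134460449219, 263.1268615722656) 26.473228454589844 [531.1 197.4  16. ] [532.7 196.7  14.1] shift tool [-70.2 -71.4 215.7]
0.68 [217. 217. 217.] (330.0, 193.0) 27.018611907958984 [473.7 284.3  16. ] [474.6 284.6  14.4] shift tool [  2.6   3.1 215.6]
0.65 [241.  54.  45.] (333.23077392578125, 290.0) 24.98885154724121 [575.9 268.   16. ] [577.2 268.1  14.3] shift tool [-100.7    6.5  215.7]
0.43 [128. 133. 137.] (8.100000381469727, 362.5) 14.066372871398926 [ 592.7 -106.8   16. ] [572.6 -65.8  47.1] shift tool [-188.3 -358.4  216. ]
```

```bash
python3 -m jog '[{"x":0,"y":0,"z":0.05,"wx":0,"wy":0,"wz":0,"claw":0},{"x":0,"y":0,"z":0.1,"wx":0,"wy":0,"wz":0,"claw":0},{"x":0,"y":0,"z":0.15,"wx":0,"wy":0,"wz":0,"claw":0},{"x":0,"y":0,"z":0.2,"wx":0,"wy":0,"wz":0,"claw":0},{"x":0,"y":0,"z":0.22,"wx":0,"wy":0,"wz":0,"claw":40},{"x":0,"y":0,"z":0.232,"wx":0,"wy":0,"wz":0,"claw":70},{"x":0,"y":0,"z":0.232,"wx":0,"wy":0,"wz":0,"claw":75},{"x":0,"y":0,"z":0.232,"wx":0,"wy":0,"wz":0,"claw":75},{"x":0,"y":0,"z":0.232,"wx":0,"wy":0,"wz":0,"claw":75}]' 30
python3 -m jog '[{"x":0,"y":0,"z":0,"wx":0,"wy":0,"wz":0,"claw":130},{"x":0,"y":0,"z":0,"wx":0,"wy":0,"wz":0,"claw":130},{"x":0,"y":0,"z":0,"wx":0,"wy":0,"wz":0,"claw":130},{"x":0,"y":0,"z":0,"wx":0,"wy":0,"wz":0,"claw":130}]' 30
```

```text
t: 2.85
tool_pos: [474.3, 285.6, 0.9]
tcp_rot: [0.092, 0.996, 0.001, 0.001]
ft_force: [-0.4, 1.1, -0.9]
gripper_width: 60.0
gripper_force: 0.0
t: 3.25
tool_pos: [474.2, 285.2, 1.1]
tcp_rot: [0.092, 0.996, 0.001, 0.001]
ft_force: [-0.9, -0.2, 7.8]
gripper_width: 50.3
gripper_force: 30.2
```

```bash
python3 -m jog '[{"x":0,"y":0,"z":0,"wx":0,"wy":0,"wz":0,"claw":75},{"x":0,"y":0,"z":-0.004,"wx":0,"wy":0,"wz":0,"claw":75},{"x":0,"y":0,"z":-0.004,"wx":0,"wy":0,"wz":0,"claw":75},{"x":0,"y":0,"z":-0.004,"wx":0,"wy":0,"wz":0,"claw":130},{"x":0,"y":0,"z":-0.004,"wx":0,"wy":0,"wz":0,"claw":130},{"x":0,"y":0,"z":-0.004,"wx":0,"wy":0,"wz":0,"claw":130},{"x":0,"y":0,"z":-0.004,"wx":0,"wy":0,"wz":0,"claw":130}]' 30
python3 -m jog '[{"x":0,"y":0,"z":-0.05,"wx":0,"wy":0,"wz":0,"claw":130},{"x":0,"y":0,"z":-0.1,"wx":0,"wy":0,"wz":0,"claw":130},{"x":0,"y":0,"z":-0.1,"wx":0,"wy":0,"wz":0,"claw":130},{"x":0,"y":0,"z":-0.1,"wx":0,"wy":0,"wz":0,"claw":130}]' 30
```

```text
t: 3.95
tool_pos: [473.6, 284.6, 4.0]
tcp_rot: [0.092, 0.996, 0.0, 0.0]
ft_force: [-1.9, -1.5, 8.4]
gripper_width: 50.0
gripper_force: 30.0
t: 4.35
tool_pos: [473.8, 284.9, 104.3]
tcp_rot: [0.092, 0.996, 0.001, 0.001]
ft_force: [-0.6, 0.6, -1.4]
gripper_width: 49.6
gripper_force: 32.7
```

```bash
python3 -m jog '[{"x":-0.015,"y":-0.035,"z":-0.01,"wx":0,"wy":0,"wz":0,"claw":130},{"x":-0.03,"y":-0.07,"z":-0.02,"wx":0,"wy":0,"wz":0,"claw":130},{"x":-0.05,"y":-0.11,"z":-0.03,"wx":0,"wy":0,"wz":0,"claw":130},{"x":-0.067,"y":-0.152,"z":-0.03,"wx":0,"wy":0,"wz":0,"claw":130},{"x":-0.084,"y":-0.194,"z":-0.03,"wx":0,"wy":0,"wz":0,"claw":130},{"x":-0.1,"y":-0.236,"z":-0.03,"wx":0,"wy":0,"wz":0,"claw":130},{"x":-0.111,"y":-0.27,"z":-0.03,"wx":0,"wy":0,"wz":0,"claw":130},{"x":-0.118,"y":-0.2855,"z":-0.03,"wx":0,"wy":0,"wz":0,"claw":130},{"x":-0.118,"y":-0.2855,"z":-0.03,"wx":0,"wy":0,"wz":0,"claw":130},{"x":-0.118,"y":-0.2855,"z":-0.03,"wx":0,"wy":0,"wz":0,"claw":130}]' 30
python3 - <<'E'
from h import *
im,d,K,T=shot("wrist","pics/w3.png"); W=cloud(d,K,T); p,Rt=tool(); print(p,Rt.round(3),K)
for t in ["landing","face","slide","keeper_lift"]:
    print(t,[(round(r["conf"],2),w(T,r["location"]).round(1)) for r in spotter.spot_point("wrist",t)])
E
```

```text
t: 5.35
tool_pos: [536.0, -17.3, 131.8]
tcp_rot: [0.092, 0.996, -0.0, -0.002]
ft_force: [0.6, 0.8, -0.9]
gripper_width: 49.4
gripper_force: 32.7
[536.15265853 -16.45580892 132.09710195] [[-0.983  0.181 -0.002]
 [ 0.181  0.983  0.   ]
 [ 0.003  0.    -1.   ]] [[370.21755124   0.         324.8771201 ]
 [  0.         370.21755124 231.54896474]
 [  0.           0.           1.        ]]
landing [(0.65, array([529.1, -77.3,  28.9]))]
face [(0.58, array([ 519.7, -106.4,   28.4]))]
slide [(0.59, array([ 522.9, -107.9,    3.8])), (0.41, array([ 3.917e+02, -1.966e+02, -1.000e-01]))]
keeper_lift [(0.71, array([ 520. , -105.7,   55.6]))]
```

View pics/w3.png

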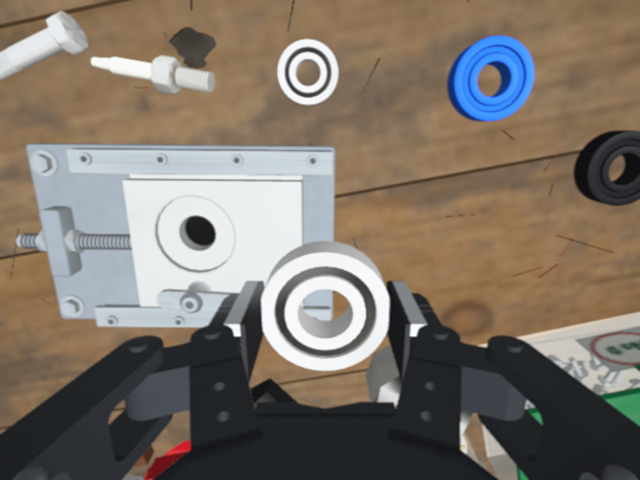

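The held bearing is at (325,313), held square between the pads. The pocket rim is at about (195,233), the face's square edges line up with the tool, and the keeper pivot is at (190,302).

```bash
cat > m.py <<'E'
from h import *
def ring(im,box,K,T,z):
    x0,y0,x1,y1=box; g=cv2.cvtColor(im,cv2.COLOR_RGB2GRAY)[y0:y1,x0:x1]; s=4
    g=cv2.resize(g,None,fx=s,fy=s,interpolation=cv2.INTER_CUBIC)
    e=cv2.adaptiveThreshold(cv2.GaussianBlur(g,(5,5),0),255,cv2.ADAPTIVE_THRESH_MEAN_C,cv2.THRESH_BINARY_INV,31,3)
    cs,_=cv2.findContours(e,cv2.RETR_LIST,cv2.CHAIN_APPROX_NONE); out=[]
    for c in cs:
        if len(c)<60: continue
        (cx,cy),(a,b),_=cv2.fitEllipse(c)
        px=((cx+.5)/s-.5+x0,(cy+.5)/s-.5+y0)
        ell=pix(K,T,px,z); f=K[0,0]/abs(((ell-T[:3,3])@T[:3,2]))
        out.append((np.round(px,1),round(a/s/f,1),round(b/s/f,1),ell.round(1)))
    return out
E
python3 - <<'E'
from m import *
im=cv2.imread("pics/w3.png")[:,:,::-1].copy(); K,T=pose("wrist"); p,Rt=tool()
for r in ring(im,(140,182,255,285),K,T,30): print(r)
print('held')
for z in (146,):
  for r in ring(im,(255,240,400,380),K,T,z): print(r,(Rt.T@(r[3]-p)).round(1))
_,d,_,_=shot("wrist"); print(d[340:350,320:330].mean(), cloud(d,K,T)[358,325],cloud(d,K,T)[262,325],cloud(d,K,T)[190,280])
E
```

```text
(array([197.7, 283.1]), np.float64(2.2), np.float64(13.0), array([ 559.1, -111.7,   30. ]))
(array([249.4, 282.5]), np.float64(3.0), np.float64(8.8), array([565.4, -75.2,  30. ]))
(array([197.2, 232.2]), np.float64(17.9), np.float64(21.5), array([ 522.4, -101.7,   30. ]))
(array([199.9, 230.6]), np.float64(11.5), np.float64(16.9), array([521.6, -99.5,  30. ]))
(array([197. , 232.8]), np.float64(23.0), np.float64(25.5), array([ 522.7, -101.9,   30. ]))
(array([195.5, 233.1]), np.float64(47.8), np.float64(54.6), array([ 522.8, -103. ,   30. ]))
(array([195.1, 233.5]), np.float64(51.5), np.float64(58.1), array([ 523. , -103.3,   30. ]))
held
(array([277.2, 375.8]), np.float64(0.8), np.float64(2.0), array([561.7, -39.4, 146. ])) [-28.6 -18.1 -13. ]
(array([362.2, 365.6]), np.float64(3.2), np.float64(9.4), array([563.1,  -4.5, 146. ])) [-23.7  16.4 -13. ]
(array([340. , 302.9]), np.float64(3.4), np.float64(4.0), array([534. ,  -8.6, 146. ])) [  4.2   7.1 -13. ]
(array([369.5, 307.4]), np.float64(1.2), np.float64(9.8), array([537.9,   2.2, 146. ])) [  2.3  18.5 -13. ]
(array([281.6, 298.5]
[... 177 characters left out ...]
[ -0.2   1.3 -13. ]
(array([324.9, 312.5]), np.float64(28.9), np.float64(31.8), array([537. , -15.1, 146. ])) [  0.1   1.3 -13. ]
(array([315.2, 271.6]), np.float64(0.5), np.float64(3.7), array([519.6, -15.6, 146. ])) [ 17.1  -2.3 -13. ]
(array([325.2, 311.5]), np.float64(34.9), np.float64(39.0), array([536.6, -14.8, 146. ])) [  0.5   1.5 -13. ]
(array([325.7, 310.3]), np.float64(53.3), np.float64(59.4), array([536.1, -14.6, 146. ])) [  1.1   1.6 -13. ]
(array([294.6, 160.2]), np.float64(42.8), np.float64(60.8), array([478. , -14.8, 146. ])) [ 58.2  -9.1 -13. ]
146.57318 [559.46319979 -19.13609021 142.31364854] [517.51570635 -11.4422812  143.25444392] [504.2698955  -39.57452212  28.35749749]
```

```bash
python3 -m jog '[{"x":-0.003,"y":-0.03,"z":0,"wx":0,"wy":0,"wz":0,"claw":130},{"x":-0.003,"y":-0.062,"z":0.02,"wx":0,"wy":0,"wz":0,"claw":130},{"x":-0.003,"y":-0.062,"z":0.05,"wx":0,"wy":0,"wz":0,"claw":130},{"x":-0.003,"y":-0.062,"z":0.08,"wx":0,"wy":0,"wz":0,"claw":130},{"x":-0.003,"y":-0.062,"z":0.094,"wx":0,"wy":0,"wz":0,"claw":130},{"x":-0.003,"y":-0.062,"z":0.094,"wx":0,"wy":0,"wz":0,"claw":130},{"x":-0.003,"y":-0.062,"z":0.094,"wx":0,"wy":0,"wz":0,"claw":130}]' 30
python3 -m jog '[{"x":0,"y":0,"z":0.002,"wx":0,"wy":0,"wz":0,"claw":130},{"x":0,"y":0,"z":0.003,"wx":0,"wy":0,"wz":0,"claw":130},{"x":0,"y":0,"z":0.003,"wx":0,"wy":0,"wz":0,"claw":130}]' 30
```

```text
t: 6.35
tool_pos: [529.4, -79.0, 39.9]
tcp_rot: [0.091, 0.996, 0.0, 0.0]
ft_force: [0.0, -0.1, -1.1]
gripper_width: 49.8
gripper_force: 32.7
t: 6.65
tool_pos: [529.2, -79.2, 36.9]
tcp_rot: [0.092, 0.996, 0.0, 0.001]
ft_force: [-0.3, 0.8, -1.2]
gripper_width: 49.9
gripper_force: 32.7
```

```bash
python3 -m jog '[{"x":0,"y":0,"z":0.001,"wx":0,"wy":0,"wz":0,"claw":130},{"x":0,"y":0,"z":0.001,"wx":0,"wy":0,"wz":0,"claw":130}]' 30
```

```text
t: 6.85
tool_pos: [528.7, -79.3, 35.4]
tcp_rot: [0.092, 0.996, 0.0, 0.0]
ft_force: [0.1, 0.1, -0.2]
gripper_width: 50.3
gripper_force: 32.7
```

```bash
python3 -m jog '[{"x":0,"y":0,"z":0.001,"wx":0,"wy":0,"wz":0,"claw":130},{"x":0,"y":0,"z":0.001,"wx":0,"wy":0,"wz":0,"claw":130}]' 30
python3 -m jog '[{"x":0,"y":0,"z":0.0005,"wx":0,"wy":0,"wz":0,"claw":130},{"x":0,"y":0,"z":0.0005,"wx":0,"wy":0,"wz":0,"claw":130}]' 30
```

```text
t: 7.05
tool_pos: [528.7, -79.3, 34.2]
tcp_rot: [0.092, 0.996, 0.0, -0.0]
ft_force: [-0.0, 0.2, -0.1]
gripper_width: 49.2
gripper_force: 32.7
t: 7.25
tool_pos: [528.7, -79.4, 34.1]
tcp_rot: [0.092, 0.996, 0.0, -0.0]
ft_force: [-1.4, 0.2, 3.0]
gripper_width: 49.8
gripper_force: 33.2
```

```bash
python3 -m jog '[{"x":0,"y":0,"z":0,"wx":0,"wy":0,"wz":0,"claw":75},{"x":0,"y":0,"z":0,"wx":0,"wy":0,"wz":0,"claw":60},{"x":0,"y":0,"z":0,"wx":0,"wy":0,"wz":0,"claw":60},{"x":0,"y":0,"z":-0.03,"wx":0,"wy":0,"wz":0,"claw":60},{"x":0,"y":0,"z":-0.08,"wx":0,"wy":0,"wz":0,"claw":60},{"x":0,"y":0,"z":-0.1,"wx":0,"wy":0,"wz":0,"claw":60},{"x":0,"y":0,"z":-0.1,"wx":0,"wy":0,"wz":0,"claw":60},{"x":0,"y":0,"z":-0.1,"wx":0,"wy":0,"wz":0,"claw":60}]' 30
python3 - <<'E'
from m import *
im,d,K,T=shot("wrist","pics/w4.png"); p,Rt=tool(); print(p.round(1))
u=K@np.diag([1,-1,-1])@(np.linalg.inv(T)@np.array([526,-85,38,1]))[:3]; u=u/u[2]; print(u)
x,y=int(u[0]),int(u[1]); b=(max(x-130,0),max(y-90,0),x+130,y+90)
for z in (30,46):
  print(z)
  for r in ring(im,b,K,T,z):
    if r[2]>20: print(r,(Rt.T@(r[3]-p)).round(1))
E
```

```text
t: 8.05
tool_pos: [528.7, -79.2, 133.8]
tcp_rot: [0.092, 0.996, 0.0, 0.0]
ft_force: [0.6, 0.8, -0.1]
gripper_width: 65.2
gripper_force: 0.0
[528.  -79.1 133. ]
[313.41982408 231.11365401   1.        ]
30
(array([374.2, 320. ]), np.float64(0.6), np.float64(35.1), array([603.8, -54.4,  30. ])) [-70.1  38.2 102.9]
(array([283.6, 319.9]), np.float64(0.8), np.float64(98.8), array([ 591.4, -120.5,   30. ])) [-70.  -29.1 102.9]
(array([316.5, 304.5]), np.float64(1.5), np.float64(34.2), array([583.5, -94.2,  30. ])) [-57.4  -4.7 102.9]
(array([350.6, 304.1]), np.float64(12.4), np.float64(22.1), array([587.8, -69.5,  30. ])) [-57.1  20.4 102.9]
(array([216.7, 305. ]), np.float64(27.0), np.float64(46.1), array([ 570.6, -166.1,   30. ])) [-57.9 -77.7 102.9]
(array([399.4, 303.7]), np.float64(26.0), np.float64(44.3), array([594. , -34.4,  30. ])) [-56.8  56.  102.9]
(array([303.8, 292.9]), np.float64(19.2), np.float64(78.4), array([ 572.7, -101.4,   30. ])) [-48.1 -13.7 102.9]
(array([315.4, 269.5]), np.float64(8.1), np.float64(24.4), array([556.4, -89.7,  30. ])) [-29.9  -5.2 102.9]
(array([436
[... 2477 characters left out ...]
529.5, -78. ,  46. ])) [-1.3  1.4 87. ]
(array([316.4, 222.9]), np.float64(30.7), np.float64(58.0), array([518.7, -81.4,  46. ])) [ 8.7 -3.9 87. ]
(array([284.1, 225.7]), np.float64(48.3), np.float64(51.4), array([ 516.8, -102.2,   46. ])) [  6.7 -24.7  87. ]
(array([468.7, 330.8]), np.float64(65.2), np.float64(213.0), array([615. ,   8.7,  46. ])) [-69.6 102.3  86.9]
(array([292. , 168.6]), np.float64(2.6), np.float64(308.1), array([482.1, -89.6,  46. ])) [ 43.1 -18.7  87. ]
(array([218.6, 154.4]), np.float64(1.3), np.float64(38.4), array([ 465.5, -131.8,   46. ])) [ 51.8 -63.2  87. ]
(array([307.4, 209.2]), np.float64(99.2), np.float64(156.4), array([508.9, -85.3,  46. ])) [17.6 -9.5 87. ]
```

View pics/w4.png

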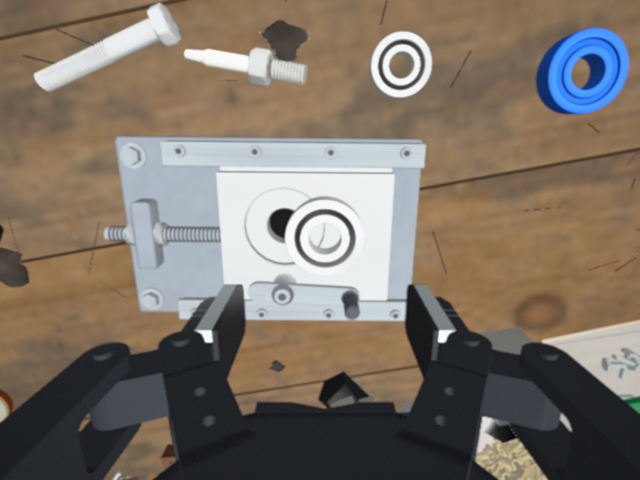

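The bearing lies flat at about (325,237) and the pocket rim is at about (284,226), left of it and slightly higher in the picture. That means some lateral offset, so I'll measure it properly with a circle fit.

```bash
python3 - <<'E'
from m import *
from scipy.optimize import least_squares
print(cams.calibration("wrist").keys())
st=read_state(); q=R.from_matrix(np.array([[-.983,.183,0],[.183,.983,0],[0,0,-1]])).as_quat()
def run(f,cmd,c0,z,rad,ok,name):
    K,T=pose("wrist",dict(tool_pos=cmd,tcp_rot=q)); im=cv2.imread(f); g=cv2.GaussianBlur(cv2.cvtColor(im,cv2.COLOR_BGR2GRAY),(3,3),0).astype(float)
    P=np.linalg.inv(T); Rt=R.from_quat(q).as_matrix()
    def proj(t): # tool-offset (x,y) at world z
        w_=np.array(cmd)+Rt@np.array([t[0],t[1],0]); w_[2]=z; c=P[:3,:3]@w_+P[:3,3]; return K[0,0]*c[0]/-c[2]+K[0,2], K[1,1]*-c[1]/-c[2]+K[1,2]
    c=np.array(c0,float)
    for it in range(4):
        pts=[];rr=[]
        for a in np.radians(np.arange(0,360,4)):
            if not ok(np.degrees(a)): continue
            s=np.arange(rad-4,rad+4,.1); v=np.array([cv2.remap(g.astype(np.float32),np.float32([[u[0]]]),np.float32([[u[1]]]),1)[0,0] for u in [proj((c[0]+k*np.cos(a),c[1]+k*np.sin(a))) for k in s]])
            gr=np.abs(np.gradient(v)) if name=="b" else -v
            i=gr.argmax(); 
            pts.append([c[0]+s[i]*np.cos(a),c[1]+s[i]*np.sin(a)])
        pts=np.array(pts); r=least_squares(lambda m:np.hypot(*(pts-m[:2]).T)-m[2],[*c,rad],loss="soft_l1",f_scale=.4); c=r.x[:2]
    print(f,name,c.round(2),"r",r.x[2].round(2),"mad",np.median(np.abs(r.fun)).round(2))
    # face edge tool x>0: brightest gradient along x at several y
    out=[]
    for y in (c[1]-15,c[1],c[1]+30):
        s=np.arange(c[0]+32,c[0]+46,.2); v=np.array([g[int(round(u[1])),int(round(u[0]))] for u in [proj((k,y)) for k in s]]); out.append((round(y,1),s[np.gradient(np.convolve(np.pad(v,2,'edge'),np.ones(5)/5,'valid')).argmin()].round(1)))
    if z==30: print("  face edge",out)
run("pics/w3.png",[537,-18,133.3],(-2.8,-87),30,27.5,lambda a:True,"p")
run("pics/w4.png",[528.7,-79,133.8],(2.4,-26),30,27.5,lambda a:60<a<330 and not(False),"p")
run("pics/w4.png",[528.7,-79,133.8],(2.4,-26),30,27.5,lambda a:110<a<250 or 250<a<300,"p")
run("pics/w4.png",[528.7,-79,133.8],(-1.4,1.4),46,26,lambda a:120<a<240 or 300<a<359,"b")
E
```

```text
dict_keys(['intrinsics', 'mount'])
pics/w3.png p [ -2.92 -88.  ] r 27.02 mad 0.18
  face edge [(np.float64(-103.0), np.float64(34.1)), (np.float64(-88.0), np.float64(34.1)), (np.float64(-58.0), np.float64(34.1))]
pics/w4.png p [  2.83 -26.32] r 27.27 mad 0.17
  face edge [(np.float64(-41.3), np.float64(39.2)), (np.float64(-26.3), np.float64(39.2)), (np.float64(3.7), np.float64(38.6))]
pics/w4.png p [  2.88 -26.34] r 27.28 mad 0.19
  face edge [(np.float64(-41.3), np.float64(39.3)), (np.float64(-26.3), np.float64(39.3)), (np.float64(3.7), np.float64(39.3))]
pics/w4.png b [-0.69 -3.27] r 23.18 mad 0.73
```

```bash
python3 -m jog '[{"x":0,"y":0,"z":0.04,"wx":0,"wy":0,"wz":0,"claw":75},{"x":0,"y":0,"z":0.08,"wx":0,"wy":0,"wz":0,"claw":75},{"x":0,"y":0,"z":0.099,"wx":0,"wy":0,"wz":0,"claw":75},{"x":0,"y":0,"z":0.099,"wx":0,"wy":0,"wz":0,"claw":75},{"x":0,"y":0,"z":0.099,"wx":0,"wy":0,"wz":0,"claw":75},{"x":0,"y":0,"z":0.099,"wx":0,"wy":0,"wz":0,"claw":85},{"x":0,"y":0,"z":0.099,"wx":0,"wy":0,"wz":0,"claw":92}]' 20
python3 -m jog '[{"x":0,"y":0,"z":0,"wx":0,"wy":0,"wz":0,"claw":97},{"x":0,"y":0,"z":0,"wx":0,"wy":0,"wz":0,"claw":102},{"x":0,"y":0,"z":0,"wx":0,"wy":0,"wz":0,"claw":106},{"x":0,"y":0,"z":0,"wx":0,"wy":0,"wz":0,"claw":110}]' 20
```

```text
t: 8.8
tool_pos: [529.6, -79.4, 35.9]
tcp_rot: [0.092, 0.996, 0.0, 0.001]
ft_force: [-0.9, -0.1, -0.8]
gripper_width: 54.9
gripper_force: 0.0
t: 9.2
tool_pos: [529.4, -79.4, 35.8]
tcp_rot: [0.092, 0.996, 0.0, 0.001]
ft_force: [-1.3, -0.2, 7.9]
gripper_width: 49.9
gripper_force: 19.5
```

```bash
python3 -m jog '[{"x":0,"y":0,"z":-0.001,"wx":0,"wy":0,"wz":0,"claw":110},{"x":0.002,"y":-0.005,"z":-0.001,"wx":0,"wy":0,"wz":0,"claw":110},{"x":0.0043,"y":-0.012,"z":-0.001,"wx":0,"wy":0,"wz":0,"claw":110},{"x":0.0043,"y":-0.018,"z":-0.001,"wx":0,"wy":0,"wz":0,"claw":110},{"x":0.0043,"y":-0.022,"z":-0.001,"wx":0,"wy":0,"wz":0,"claw":110},{"x":0.0043,"y":-0.022,"z":-0.001,"wx":0,"wy":0,"wz":0,"claw":110},{"x":0.0043,"y":-0.022,"z":-0.001,"wx":0,"wy":0,"wz":0,"claw":110}]' 20
python3 -m jog '[{"x":0,"y":0,"z":0,"wx":0,"wy":0,"wz":0,"claw":100},{"x":0,"y":0,"z":0,"wx":0,"wy":0,"wz":0,"claw":95},{"x":0,"y":0,"z":0,"wx":0,"wy":0,"wz":0,"claw":95}]' 20
python3 -m jog '[{"x":0,"y":-0.001,"z":0,"wx":0,"wy":0,"wz":0,"claw":95},{"x":0,"y":-0.002,"z":0,"wx":0,"wy":0,"wz":0,"claw":95},{"x":0,"y":-0.003,"z":0,"wx":0,"wy":0,"wz":0,"claw":95},{"x":0,"y":-0.0035,"z":0,"wx":0,"wy":0,"wz":0,"claw":95}]' 20
python3 - <<'E'
from h import *
im,d,K,T=shot("wrist","pics/w5.png"); 
m=d[270:340,285:365]; print(m.min(), np.median(m)); W=cloud(d,K,T)
for v in (285,295,330,337): print(v,W[v,[300,312,325,338,350],2].round(1))
E
```

```text
t: 9.9
tool_pos: [520.3, -100.8, 35.8]
tcp_rot: [0.092, 0.996, -0.0, -0.0]
ft_force: [-0.3, -1.2, 0.2]
gripper_width: 50.5
gripper_force: 21.2
t: 10.2
tool_pos: [520.4, -100.0, 35.7]
tcp_rot: [0.092, 0.996, 0.0, -0.0]
ft_force: [-0.1, -0.1, -0.5]
gripper_width: 53.9
gripper_force: 0.3
t: 10.6
tool_pos: [519.9, -103.6, 35.8]
tcp_rot: [0.092, 0.996, 0.0, 0.0]
ft_force: [-0.7, -0.0, 0.3]
gripper_width: 53.5
gripper_force: 0.2
0.0 152.93547
285 [40.9 41.1 12.4 44.2 44.5]
295 [41.8 12.5 11.7 13.1 43.8]
330 [40.3 40.5 40.5 42.1 44.1]
337 [38.1 40.8 42.8 42.5 42.8]
```

View pics/w5.png

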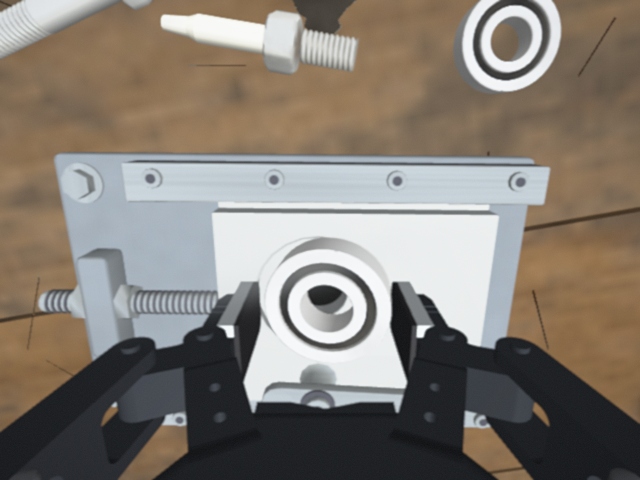

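The bearing isn't seated yet. Pocket rim still shows at its left, around (265,270), so I keep pushing in small steps.

```bash
cat > z.py <<'E'
from h import *
im,d,K,T=shot("wrist"); W=cloud(d,K,T); p,Rt=tool()
v,u=np.mgrid[0:480,0:640]; m=(np.hypot((u-325)/58,(v-300)/50)<1)&(W[...,2]>34)&(W[...,2]<55)
q=(W[m]-p)@Rt; z=W[m][:,2]; A=np.c_[q[:,:2],np.ones(len(z))]; c=np.linalg.lstsq(A,z,rcond=None)[0]; k=abs(A@c-z)<1.5; c=np.linalg.lstsq(A[k],z[k],rcond=None)[0]
print("ztop plane",c.round(3),k.sum(),len(k)); cv2.imwrite("pics/last.png",im[:,:,::-1])
E
python3 z.py
python3 -m jog '[{"x":0,"y":-0.0005,"z":0,"wx":0,"wy":0,"wz":0,"claw":95},{"x":0,"y":-0.001,"z":0,"wx":0,"wy":0,"wz":0,"claw":95},{"x":0,"y":-0.001,"z":0,"wx":0,"wy":0,"wz":0,"claw":95}]' 20; python3 z.py
python3 -m jog '[{"x":0,"y":-0.0005,"z":0,"wx":0,"wy":0,"wz":0,"claw":95},{"x":0,"y":-0.001,"z":0,"wx":0,"wy":0,"wz":0,"claw":95},{"x":0,"y":-0.001,"z":0,"wx":0,"wy":0,"wz":0,"claw":95}]' 20; python3 z.py
```

```text
ztop plane [ 0.069  0.154 41.681] 6301 7641
t: 11.0
tool_pos: [519.6, -104.7, 35.8]
tcp_rot: [0.092, 0.996, -0.0, 0.0]
ft_force: [-0.1, 0.4, -0.4]
gripper_width: 54.0
gripper_force: 0.1
ztop plane [ 0.074  0.14  41.511] 6332 7643
t: 11.35
tool_pos: [519.5, -105.7, 35.8]
tcp_rot: [0.092, 0.996, 0.0, 0.0]
ft_force: [1.1, 0.9, -0.7]
gripper_width: 53.2
gripper_force: 0.2
ztop plane [ 0.076  0.134 41.381] 6324 7632
```

```bash
for i in 1; do :; done
python3 -m jog '[{"x":0,"y":-0.0005,"z":0,"wx":0,"wy":0,"wz":0,"claw":95},{"x":0,"y":-0.001,"z":0,"wx":0,"wy":0,"wz":0,"claw":95},{"x":0,"y":-0.001,"z":0,"wx":0,"wy":0,"wz":0,"claw":95}]' 20; python3 z.py
python3 -m jog '[{"x":0,"y":-0.0005,"z":0,"wx":0,"wy":0,"wz":0,"claw":95},{"x":0,"y":-0.0005,"z":0,"wx":0,"wy":0,"wz":0,"claw":95}]' 20; python3 z.py
```

```text
t: 11.7
tool_pos: [519.3, -106.7, 35.8]
tcp_rot: [0.092, 0.996, -0.0, 0.0]
ft_force: [0.4, 0.1, -1.0]
gripper_width: 53.6
gripper_force: 0.1
ztop plane [ 0.086  0.092 40.846] 6465 7606
t: 11.95
tool_pos: [519.2, -107.2, 35.8]
tcp_rot: [0.092, 0.996, -0.0, -0.0]
ft_force: [0.5, -0.4, 0.6]
gripper_width: 53.5
gripper_force: 0.0
ztop plane [ 1.3000e-02 -3.0000e-03  3.8331e+01] 6484 7392
```

It dropped: the top plane is now flat and 3 mm lower. I'll let go, lift, and look at the keeper.

```bash
python3 -m jog '[{"x":0,"y":0.0005,"z":0,"wx":0,"wy":0,"wz":0,"claw":85},{"x":0,"y":0.0005,"z":0,"wx":0,"wy":0,"wz":0,"claw":65},{"x":0,"y":0.0005,"z":0,"wx":0,"wy":0,"wz":0,"claw":60},{"x":0,"y":0.0005,"z":-0.03,"wx":0,"wy":0,"wz":0,"claw":60},{"x":0.02,"y":0.0005,"z":-0.07,"wx":0,"wy":0,"wz":0,"claw":60},{"x":0.04,"y":0.0005,"z":-0.1,"wx":0,"wy":0,"wz":0,"claw":60},{"x":0.04,"y":0.0005,"z":-0.1,"wx":0,"wy":0,"wz":0,"claw":60},{"x":0.04,"y":0.0005,"z":-0.1,"wx":0,"wy":0,"wz":0,"claw":60}]' 20
python3 - <<'E'
from h import *
p,Rt=tool(); im,d,K,T=shot("wrist","pics/w6.png"); print(p.round(1)); W=cloud(d,K,T)
z=W[...,2]; m=(z>60)&(z<72)&(np.hypot(W[...,0]-540,W[...,1]+80)<90); q=W[m]; print(len(q), np.median(q,0).round(1))
E
```

```text
t: 12.8
tool_pos: [480.4, -99.1, 136.4]
tcp_rot: [0.092, 0.996, 0.0, 0.001]
ft_force: [-0.7, 1.0, -0.1]
gripper_width: 65.4
gripper_force: 0.0
[480.4 -99.1 136.4]
225 [572.5 -69.5  66.9]
```

View pics/w6.png

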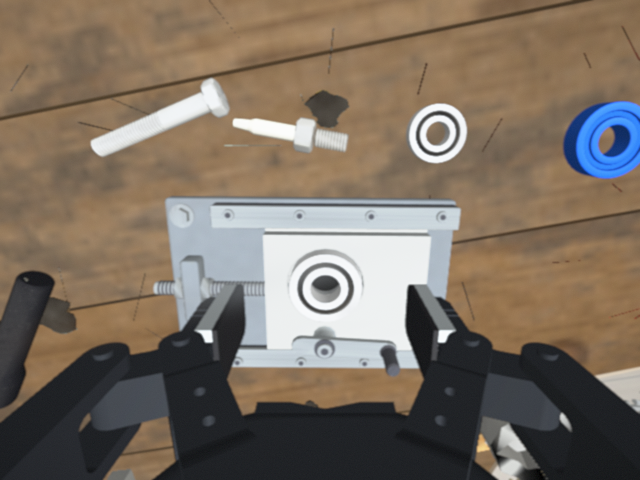

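The bearing is seated flat at (326,284) and the keeper is open with its peg at (388,358). I'll turn the jaws 45°, straddle the peg and swing it along its arc.

```bash
python3 -m jog '[{"x":-0.03,"y":0.016,"z":0,"wx":0,"wy":0,"wz":-8,"claw":184},{"x":-0.06,"y":0.032,"z":0,"wx":0,"wy":0,"wz":-16,"claw":184},{"x":-0.0853,"y":0.0464,"z":0,"wx":0,"wy":0,"wz":-24,"claw":184},{"x":-0.0853,"y":0.0464,"z":0,"wx":0,"wy":0,"wz":-32,"claw":184},{"x":-0.0853,"y":0.0464,"z":0,"wx":0,"wy":0,"wz":-40,"claw":184},{"x":-0.0853,"y":0.0464,"z":0,"wx":0,"wy":0,"wz":-45,"claw":184},{"x":-0.0853,"y":0.0464,"z":0,"wx":0,"wy":0,"wz":-45,"claw":184},{"x":-0.0853,"y":0.0464,"z":0,"wx":0,"wy":0,"wz":-45,"claw":184},{"x":-0.0853,"y":0.0464,"z":0,"wx":0,"wy":0,"wz":-45,"claw":184}]' 20
python3 - <<'E'
from h import *
p,Rt=tool(); im,d,K,T=shot("wrist","pics/w7.png"); print(p.round(1),Rt.round(3)); W=cloud(d,K,T)
z=W[...,2]; m=(z>62)&(z<72)&(np.hypot(W[...,0]-572.6,W[...,1]+69)<25); q=W[m]; print(len(q), np.median(q,0).round(1),(np.median((q-p)@Rt,0)).round(1), np.argwhere(m).mean(0))
E
```

```text
t: 13.75
tool_pos: [572.1, -69.3, 135.1]
tcp_rot: [-0.295, 0.955, 0.0, -0.0]
ft_force: [-0.5, -0.6, -0.5]
gripper_width: 23.8
gripper_force: 0.0
[572.1 -69.3 135.1] [[-0.826 -0.564 -0.001]
 [-0.564  0.826  0.   ]
 [ 0.001  0.001 -1.   ]]
224 [574.4 -70.   67.4] [-1.4 -1.9 67.7] [247.75446429 320.51785714]
```

View pics/w7.png

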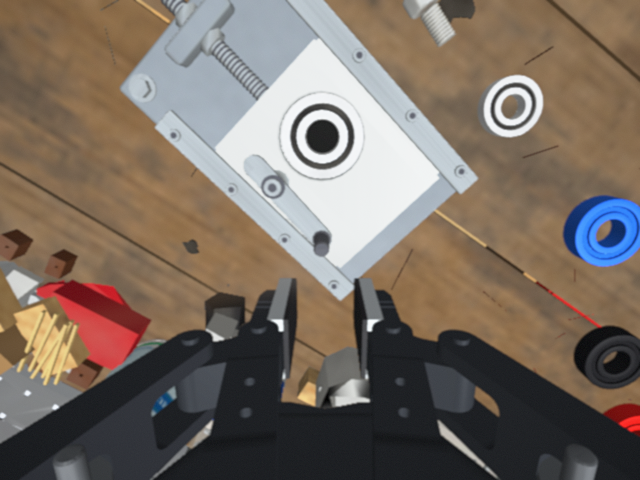

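The peg top is at (320,245), close to the jaws' midline (column 325), so I descend around it.

```bash
python3 -m jog '[{"x":-0.001,"y":-0.002,"z":0.03,"wx":0,"wy":0,"wz":0,"claw":184},{"x":-0.001,"y":-0.002,"z":0.055,"wx":0,"wy":0,"wz":0,"claw":184},{"x":-0.001,"y":-0.002,"z":0.07,"wx":0,"wy":0,"wz":0,"claw":184},{"x":-0.001,"y":-0.002,"z":0.08,"wx":0,"wy":0,"wz":0,"claw":184},{"x":-0.001,"y":-0.002,"z":0.082,"wx":0,"wy":0,"wz":0,"claw":184},{"x":-0.001,"y":-0.002,"z":0.082,"wx":0,"wy":0,"wz":0,"claw":184}]' 20
python3 - <<'E'
import numpy as np
# arc in tool axes: slide->tool: tool x=(-.707,-.707), tool y=(-.707,.707)
q0=.077; P=lambda q:46*np.array([np.sin(q),np.cos(q)])
for q in np.linspace(q0,1.62,13):
    d=P(q)-P(q0); print(round(q,2),((-d[0]-d[1])*.7071).round(1),((-d[0]+d[1])*.7071).round(1))
E
```

```text
t: 14.4
tool_pos: [574.6, -70.3, 54.1]
tcp_rot: [-0.296, 0.955, -0.0, 0.0]
ft_force: [-0.2, 0.3, 0.0]
gripper_width: 23.9
gripper_force: 0.0
0.08 -0.0 0.0
0.21 -3.5 -4.7
0.33 -6.5 -9.9
0.46 -8.7 -15.3
0.59 -10.2 -21.1
0.72 -11.0 -26.9
0.85 -11.0 -32.8
0.98 -10.2 -38.7
1.11 -8.7 -44.4
1.23 -6.5 -49.9
1.36 -3.6 -55.0
1.49 -0.1 -59.8
1.62 4.0 -64.0
```

```bash
python3 -m jog '[{"x":-0.001,"y":-0.006,"z":0,"wx":0,"wy":0,"wz":0,"claw":184},{"x":-0.0035,"y":-0.0117,"z":0,"wx":0,"wy":0,"wz":0,"claw":184},{"x":-0.0065,"y":-0.017,"z":0,"wx":0,"wy":0,"wz":0,"claw":184},{"x":-0.0087,"y":-0.022,"z":0,"wx":0,"wy":0,"wz":0,"claw":184},{"x":-0.0102,"y":-0.028,"z":0,"wx":0,"wy":0,"wz":0,"claw":184},{"x":-0.011,"y":-0.034,"z":0,"wx":0,"wy":0,"wz":0,"claw":184},{"x":-0.011,"y":-0.04,"z":0,"wx":0,"wy":0,"wz":0,"claw":184},{"x":-0.0102,"y":-0.046,"z":0,"wx":0,"wy":0,"wz":0,"claw":184},{"x":-0.0087,"y":-0.051,"z":0,"wx":0,"wy":0,"wz":0,"claw":184},{"x":-0.0087,"y":-0.051,"z":0,"wx":0,"wy":0,"wz":0,"claw":184}]' 20
python3 -m jog '[{"x":0.002,"y":-0.005,"z":0,"wx":0,"wy":0,"wz":0,"claw":184},{"x":0.005,"y":-0.0105,"z":0,"wx":0,"wy":0,"wz":0,"claw":184},{"x":0.0075,"y":-0.013,"z":0,"wx":0,"wy":0,"wz":0,"claw":184},{"x":0.0075,"y":-0.013,"z":0,"wx":0,"wy":0,"wz":0,"claw":184}]' 20
```

```text
t: 15.4
tool_pos: [610.3, -109.0, 53.8]
tcp_rot: [-0.295, 0.955, -0.0, -0.0]
ft_force: [-0.6, -0.7, -1.0]
gripper_width: 24.2
gripper_force: 0.0
t: 15.8
tool_pos: [611.2, -123.6, 53.8]
tcp_rot: [-0.296, 0.955, -0.0, -0.0]
ft_force: [0.5, 0.7, -0.1]
gripper_width: 23.6
gripper_force: 0.0
```

```bash
python3 -m jog '[{"x":0.001,"y":-0.001,"z":0,"wx":0,"wy":0,"wz":0,"claw":184},{"x":0.002,"y":-0.002,"z":0,"wx":0,"wy":0,"wz":0,"claw":184},{"x":0.002,"y":-0.002,"z":0,"wx":0,"wy":0,"wz":0,"claw":184}]' 20
python3 -m jog '[{"x":0.001,"y":-0.001,"z":0,"wx":0,"wy":0,"wz":0,"claw":184},{"x":0.001,"y":-0.001,"z":0,"wx":0,"wy":0,"wz":0,"claw":184}]' 20
python3 -c "
from h import *
im,d,K,T=shot('wrist','pics/w8.png')"
```

```text
t: 16.1
tool_pos: [610.9, -125.2, 53.8]
tcp_rot: [-0.296, 0.955, 0.0, -0.0]
ft_force: [0.3, -0.1, 0.4]
gripper_width: 23.8
gripper_force: 0.0
t: 16.3
tool_pos: [610.6, -126.6, 53.8]
tcp_rot: [-0.296, 0.955, 0.0, -0.0]
ft_force: [0.3, 0.4, -0.6]
gripper_width: 23.8
gripper_force: 0.1
```

View pics/w8.png

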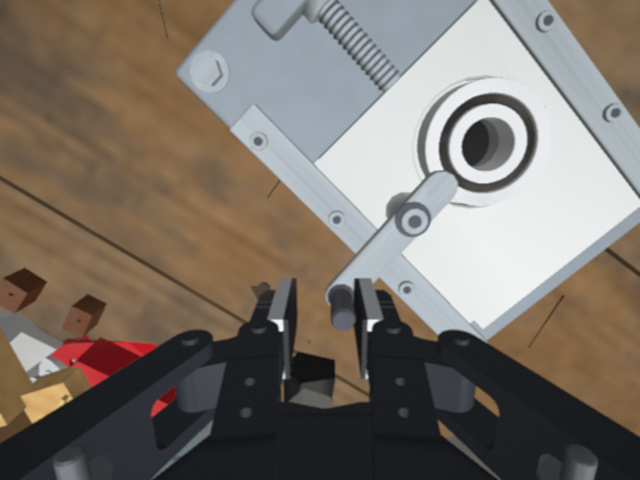

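The keeper's toe is over the bearing's rim at (440,185) and the trailing pad is against the peg at (343,305). I push on until the stop is felt.

```bash
python3 -m jog '[{"x":0.001,"y":-0.001,"z":0,"wx":0,"wy":0,"wz":0,"claw":184},{"x":0.001,"y":-0.001,"z":0,"wx":0,"wy":0,"wz":0,"claw":184}]' 20
python3 -m jog '[{"x":0.001,"y":-0.001,"z":0,"wx":0,"wy":0,"wz":0,"claw":184},{"x":0.001,"y":-0.001,"z":0,"wx":0,"wy":0,"wz":0,"claw":184}]' 20
```

```text
t: 16.55
tool_pos: [610.4, -128.2, 53.8]
tcp_rot: [-0.296, 0.955, -0.0, -0.0]
ft_force: [0.1, -1.3, -0.3]
gripper_width: 24.1
gripper_force: 0.1
t: 16.75
tool_pos: [610.1, -129.6, 53.8]
tcp_rot: [-0.296, 0.955, -0.0, -0.0]
ft_force: [-0.2, 0.8, 0.1]
gripper_width: 23.7
gripper_force: 0.1
```

```bash
python3 -m jog '[{"x":0.001,"y":-0.001,"z":0,"wx":0,"wy":0,"wz":0,"claw":184},{"x":0.001,"y":-0.001,"z":0,"wx":0,"wy":0,"wz":0,"claw":184}]' 20
```

```text
t: 16.95
tool_pos: [609.9, -131.0, 53.8]
tcp_rot: [-0.296, 0.955, -0.0, -0.0]
ft_force: [-0.4, -0.0, 0.0]
gripper_width: 23.8
gripper_force: 0.1
```

```bash
python3 -m jog '[{"x":0.001,"y":-0.001,"z":0,"wx":0,"wy":0,"wz":0,"claw":184},{"x":0.001,"y":-0.001,"z":0,"wx":0,"wy":0,"wz":0,"claw":184}]' 20
python3 - <<'E'
from h import *
st=read_state(); im,d,K,T=shot('wrist','pics/w9.png'); W=cloud(d,K,T); p,Rt=tool()
z=W[...,2]; m=(z>62)&(z<75)&(np.hypot(W[...,0]-606,W[...,1]+122)<18); q=W[m]; print(len(q),np.median(q,0).round(1),np.median((q-p)@Rt,0).round(1))
# strap pixels: height 42..49 between pivot & peg
c=im[120:360,200:600]; cv2.imwrite('pics/w9c.png',cv2.resize(c,None,fx=2,fy=2)[:,:,::-1])
E
```

```text
t: 17.15
tool_pos: [609.7, -131.6, 53.8]
tcp_rot: [-0.296, 0.955, 0.0, 0.0]
ft_force: [-0.2, 1.8, 0.5]
gripper_width: 23.7
gripper_force: 0.9
1202 [ 604.1 -122.7   67.6] [  0.3  12.4 -13.8]
```

View pics/w9c.png

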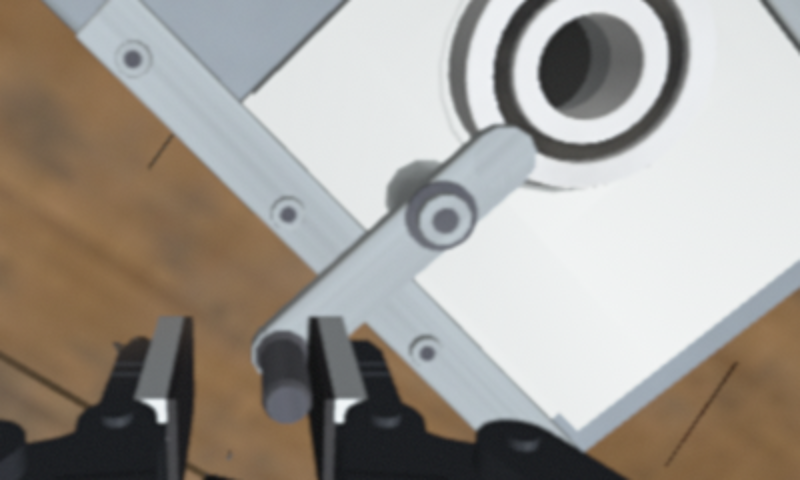

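Contact is building: the fingers moved only 0.6 mm this time, and the strap looks nearly square to the rail. One more gentle step should confirm the stop.

```bash
python3 -m jog '[{"x":0.001,"y":-0.001,"z":0,"wx":0,"wy":0,"wz":0,"claw":184},{"x":0.001,"y":-0.001,"z":0,"wx":0,"wy":0,"wz":0,"claw":184},{"x":0.001,"y":-0.001,"z":0,"wx":0,"wy":0,"wz":0,"claw":184}]' 20
python3 -m jog '[{"x":0.001,"y":-0.001,"z":0,"wx":0,"wy":0,"wz":0,"claw":184},{"x":0.001,"y":-0.001,"z":0,"wx":0,"wy":0,"wz":0,"claw":184},{"x":0.001,"y":-0.001,"z":0,"wx":0,"wy":0,"wz":0,"claw":184}]' 20
```

```text
t: 17.5
tool_pos: [609.5, -131.9, 53.7]
tcp_rot: [-0.297, 0.955, 0.001, 0.0]
ft_force: [-0.0, 4.9, 0.7]
gripper_width: 23.6
gripper_force: 2.1
t: 17.8
tool_pos: [609.3, -132.2, 53.7]
tcp_rot: [-0.297, 0.955, 0.001, 0.0]
ft_force: [0.2, 7.4, 1.0]
gripper_width: 23.9
gripper_force: 3.1
```

That is firmly on the stop. Back off, lift clear, and check.

```bash
python3 -m jog '[{"x":-0.003,"y":0.003,"z":0,"wx":0,"wy":0,"wz":0,"claw":184},{"x":-0.005,"y":0.005,"z":0,"wx":0,"wy":0,"wz":0,"claw":184},{"x":-0.005,"y":0.005,"z":-0.01,"wx":0,"wy":0,"wz":0,"claw":184},{"x":-0.005,"y":0.005,"z":-0.04,"wx":0,"wy":0,"wz":0,"claw":184},{"x":-0.005,"y":0.005,"z":-0.08,"wx":0,"wy":0,"wz":0,"claw":184},{"x":-0.005,"y":0.005,"z":-0.12,"wx":0,"wy":0,"wz":0,"claw":184},{"x":-0.005,"y":0.005,"z":-0.12,"wx":0,"wy":0,"wz":0,"claw":184},{"x":-0.005,"y":0.005,"z":-0.12,"wx":0,"wy":0,"wz":0,"claw":184}]' 20
python3 - <<'E'
from h import *
im,d,K,T=shot('wrist','pics/w10.png'); W=cloud(d,K,T); p,Rt=tool()
z=W[...,2]; m=(z>62)&(z<75)&(np.hypot(W[...,0]-606,W[...,1]+122)<25); q=np.median(W[m],0); e=q[:2]-[560.8,-113.4]
print(len(W[m]),q.round(1),"q",np.arctan2(e@[.983,-.183],e@[.183,.983]).round(2))
cv2.imwrite('pics/w10c.png',im[:,:,::-1])
E
```

```text
t: 18.6
tool_pos: [611.1, -128.8, 175.6]
tcp_rot: [-0.296, 0.955, -0.001, 0.001]
ft_force: [-1.0, -0.2, -1.1]
gripper_width: 24.1
gripper_force: 0.0
159 [ 608.4 -123.3   67.5] q 1.59
```

View pics/w10c.png

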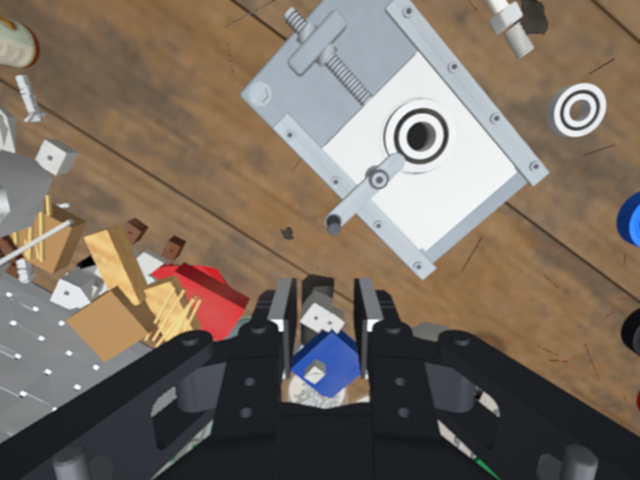

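The bearing is seated at (420,135), the keeper is square across the rail (measured about 1.59 rad) and the gripper is clear. I'm handing in.

```bash
python3 -c "
from plant import job; print(job.close_job())"
```

```text
the job is handed in; nothing more can be done
None
```

The job is handed in at about 19 s of the 54 s limit: the big bearing sits flat in its pocket, the keeper is over its rim at the stop (about 1.59 rad by camera), the gripper is clear, and the bystanders were not touched; no verdict was reported back.

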